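Dig the valve block out from behind the spray cans and load the drill vice

ROBOT

A 6-joint arm with a two-finger parallel gripper is mounted at the origin on the work surface. World frame = base frame: x ahead of the robot, y to its left, z up, the work surface at z = 0. Lengths are in m, angles in rad, forces in N, time in s.
With the tool pointing down it reaches from about 0.35 to 0.975 m from the base axis. Payload 4.9 kg.
Tool frame: the origin (TCP) lies on the centre line of the jaws, within the pads' length; the fingertips stand manip.tip_reach ahead of it and the grasp point (between the pads) is the TCP (manip.tip_reach is the distance from the TCP to the fingertips, in m); z points along the fingers, y is the line along which they close (so a half turn about z gives the same grasp; the last joint's range is limited). The gripper opens to 85 mm and grips with 20 to 120 N. Pads are 22 mm wide; open, the fingers measure 114 mm over their backs; the gripper's body (76 mm by 85 mm) begins 54 mm behind the grasp point. The pads swing forward as they close: fully open they stand 13 mm farther back than shut.
Start: joints at [-1.463, 0.053, 1.613, -0, 1.476, -0.119], TCP at [0.141, -0.609, 0.25] pointing down, gripper open.
Joint ranges: [-3.01, 3.01], [-1.01, 2.22], [0.06, 2.58], [-1.02, 4.17], [0.09, 2.62], [-3.14, 3.14]. Speed limits (rad/s): [2.57, 2.57, 3.14, 3.14, 3.14, 3.14].

INTERFACE

Orientations are given as a unit quaternion [w, x, y, z].
In Python, from plant import manip gives the robot as it stands. The module is installed in compiled form; this text tells all that it offers.
- The arm moves only by the tool move_arm, never from a script. Its argument "rows" is a list of rows, each a list of 7 numbers: the shift along the tool's x, y, z in cm, then the turn, a rotation vector about the tool's x, y, z in degrees, then the opening, from -1 (shut) to 1 (fully open). In form: [[tx, ty, tz, ax, ay, az, jaw], ...]. A call has 1 to 20 rows; each row shifts and turns the commanded pose from where the row before left it, along the tool's axes as they then stand; what a row does not reach is not made up. A row lasts 1/12 s, in which the tool goes at most 41.7 mm and 7.16 degrees, less where a joint would pass 70% of its speed; a pose out of reach is approached as far as the arm can. A call is refused whole if a number of a shift passes 4.17 or a number of a turn 7.16, either way. A call with a gripper value outside its range is refused whole. The fingers move at their own pace and stop on an object; the grip force is fixed at half the most. Time passes only in rows, so rows that do not move let the fingers close. It gives the time, the measured TCP pose, the force, the opening and the grip force at its end, in the units of the state.
- manip.state(): the state, without advancing time (a new reading comes with each control period).
- manip.grab_frame(name): name is "side" or "top"; returns a dict with "img" (480x640x3 uint8, blue, green, red), "mtx" (3x3 intrinsics, pixels), "R" (3x3) and "t" (3): a world point X has camera coordinates R X + t. Camera axes: x right, y down, z forward; pixel columns grow to the right and rows downward; lengths in m; the calibration is good to about 2 mm. A picture is of the moment at which its call begins. There is no depth.
- manip.job_done(): hands the job in; it is judged then, once.
The state is a dict: "time": time; "joint_pos": joint angles; "joint_vel": joint speeds; "joint_efforts": joint torques, N m; "tool_pos": TCP position; "tool_rot": TCP orientation; "contact_force": force on the tool from outside, world axes, zero at the start; "ft_torque": the same for the moment, N m; "gripper_width": opening from 0.0 (shut) to 1.0 (fully open); "grasp_force": force on a finger pad.
Only numpy, scipy, OpenCV 4.12 (cv2) and the standard library are available. Lean on these libraries where they do the work, as an engineer would, in place of code of your own. Each camera call takes 0.05 s, during which the arm holds its last target. There are 200 camera calls.

TASK

First clear all three spray cans out of the blue tray and stand them upright on the black rubber mat; only then fetch the aluminium valve block from behind them and set it flat on the bed of the drill vice, in the middle between the jaws with its long sides parallel to the jaws. With the block in the vice, put each can back upright, centred on the pad of its own colour in the tray. Set everything down rather than dropping it, tip no can over, and leave the glass jar where it is.

Things in the scene. Friction and masses are not known exactly. Their poses are not given: they have to be found in the camera images.
- can_red: spray can, white body with a red band and a red cap; body 52 mm diameter and 112 mm high, the cap 42 mm diameter on top, 140 mm high in all, about 0.25 kg. Origin: centre of its underside; z up along the can. Stands on the red pad at the start; one can is at the block's -x end (centres 69 mm apart), one on either side of it (62 mm)
- can_yellow: spray can, white body with a yellow band and a yellow cap; body 52 mm diameter and 112 mm high, the cap 42 mm diameter on top, 140 mm high in all, about 0.25 kg. Origin: centre of its underside; z up along the can. Stands on the yellow pad at the start; one can is at the block's -x end (centres 69 mm apart), one on either side of it (62 mm)
- can_green: spray can, white body with a green band and a green cap; body 52 mm diameter and 112 mm high, the cap 42 mm diameter on top, 140 mm high in all, about 0.25 kg. Origin: centre of its underside; z up along the can. Stands on the green pad at the start; one can is at the block's -x end (centres 69 mm apart), one on either side of it (62 mm)
- pad_red: red round pad, the home of the red-capped can: 72 mm diameter, 3 mm thick, fixed to the 4 mm thick floor of a blue sheet-steel tray 200 x 220 mm with a 12 mm high rim. Origin: centre of the pad's underside, its top is 3 mm above. Its rim shows 10 mm wide round the can at the start. Which pad is where varies
- pad_yellow: yellow round pad, the home of the yellow-capped can: 72 mm diameter, 3 mm thick, fixed to the 4 mm thick floor of a blue sheet-steel tray 200 x 220 mm with a 12 mm high rim. Origin: centre of the pad's underside, its top is 3 mm above. Its rim shows 10 mm wide round the can at the start. Which pad is where varies
- pad_green: green round pad, the home of the green-capped can: 72 mm diameter, 3 mm thick, fixed to the 4 mm thick floor of a blue sheet-steel tray 200 x 220 mm with a 12 mm high rim. Origin: centre of the pad's underside, its top is 3 mm above. Its rim shows 10 mm wide round the can at the start. Which pad is where varies
- block: bare aluminium valve block, 60 mm long (its x) x 44 mm wide (its y) x 55 mm high, two black bores and a small brass plug in its top, about 0.38 kg; it stands on the floor of the blue tray among the cans (hardly room for a gripper until they are gone), square to the tray within 3 degrees. Origin: centre of its underside, z up. A half turn about z makes no difference
- mat: black rubber mat lying flat on the bench, fixed, 270 mm (its x) x 130 mm (its y), 4 mm thick: the side area. Origin: centre of its underside, its top is 4 mm above. It lies on either side of the tray, left or right
- vise: dark teal drill vice, fixed, on the other side of the tray from the mat. Origin: underside, directly below the middle of the gap between the jaws. The flat bed is 30 mm above the origin; two fixed steel jaws 100 mm wide (along its y) face each other across a gap of 66 mm along its x, their tops 55 mm above the origin. Screw and cross bar at its -x end, no higher than the jaws
- jar: small glass jar with a steel lid, 52 mm diameter, 65 mm high, standing on the bench between the robot and the tray; not part of the job. Origin: centre of its underside

How it is judged:
On the way, in this order (a step that is already met when the one before it is completed fails the run):
1. all three cans stand upright on the rubber mat while the block is still at its place in the tray (x of can_red in the frame of mat between -0.13 and 0.13 m and y of can_red in the frame of mat between -0.06 and 0.06 m and z of can_red in the frame of mat between -0.002 and 0.012 m and angle between each of can_red, can_yellow, can_green's own z axis and vertical below 0.15 rad and x of can_yellow in the frame of mat between -0.13 and 0.13 m and y of can_yellow in the frame of mat between -0.06 and 0.06 m and z of can_yellow in the frame of mat between -0.002 and 0.012 m and x of can_green in the frame of mat between -0.13 and 0.13 m and y of can_green in the frame of mat between -0.06 and 0.06 m and z of can_green in the frame of mat between -0.002 and 0.012 m and distance of block from where it was at the start of the episode below 0.03 m), for 0.2 s.
2. the block sits on the bed of the vice between the jaws while the three cans still stand on the mat (x of can_red in the frame of mat between -0.13 and 0.13 m and y of can_red in the frame of mat between -0.06 and 0.06 m and z of can_red in the frame of mat between -0.002 and 0.012 m and angle between each of can_red, can_yellow, can_green's own z axis and vertical below 0.15 rad and x of can_yellow in the frame of mat between -0.13 and 0.13 m and y of can_yellow in the frame of mat between -0.06 and 0.06 m and z of can_yellow in the frame of mat between -0.002 and 0.012 m and x of can_green in the frame of mat between -0.13 and 0.13 m and y of can_green in the frame of mat between -0.06 and 0.06 m and z of can_green in the frame of mat between -0.002 and 0.012 m and x of block in the frame of vise between -0.012 and 0.012 m and y of block in the frame of vise between -0.015 and 0.015 m and z of block in the frame of vise between 0.025 and 0.036 m and angle between the x axis of block and the y axis of vise, either way round below 0.2 rad and angle between block's own z axis and vertical below 0.1 rad), for 0.2 s.
At the end, for the whole second after the job is handed in: The block rests flat on the vice bed, within 12 mm of the middle across the jaws and 15 mm along them, its long sides parallel to the jaws within 0.2 rad; each can stands upright within 12 mm of the centre of the pad of its own colour; all released and at rest (x of block in the frame of vise between -0.012 and 0.012 m and y of block in the frame of vise between -0.015 and 0.015 m and z of block in the frame of vise between 0.025 and 0.036 m and angle between the x axis of block and the y axis of vise, either way round below 0.2 rad and angle between each of block, can_red, can_yellow, can_green's own z axis and vertical below 0.1 rad and horizontal distance between can_red and pad_red below 0.012 m and z of can_red in the frame of pad_red between -0.002 and 0.009 m and horizontal distance between can_yellow and pad_yellow below 0.012 m and z of can_yellow in the frame of pad_yellow between -0.002 and 0.009 m and horizontal distance between can_green and pad_green below 0.012 m and z of can_green in the frame of pad_green between -0.002 and 0.009 m and linear speed of each of block, can_red, can_yellow, can_green below 0.02 m/s and angular speed of each of block, can_red, can_yellow, can_green below 0.2 rad/s); the robot touches nothing.
It fails at once if the jar is pushed more than 30 mm or tipped (distance of jar from where it was at the start of the episode above 0.03 m or angle between jar's own z axis and vertical above 0.5 rad).
It fails at once if a can is tipped over (angle between any of can_red, can_yellow, can_green's own z axis and vertical above 0.7 rad).
It fails at once if a can or the block is dropped or flung (faster than 0.7 m/s with no finger on it, a fall of about 25 mm) ((contact force between block and the fingers below 0.1 N and linear speed of block above 0.7 m/s) or (contact force between can_red and the fingers below 0.1 N and linear speed of can_red above 0.7 m/s) or (contact force between can_yellow and the fingers below 0.1 N and linear speed of can_yellow above 0.7 m/s) or (contact force between can_green and the fingers below 0.1 N and linear speed of can_green above 0.7 m/s)).
It also fails if it takes over 144 s, if anything falls off the work surface, if the arm or the gripper's body presses on something with over 40 N, if the wrist force passes 120 N, or if a joint passes its speed limit or range.

## Working session

There is one attempt and no reset: what is moved stays moved. The work goes in short steps, Python scripts to look and compute and a tool call to move; the robot and the scene stay as the last step left them, time stands still between calls to the robot, and variables do not carry over. Pictures are saved under pics/ and viewed, at most 14 in all, crops included, and the job is handed in when it is done.

Besides the shell and the picture viewer there is one more tool, called after "Request:" as name(argument=value, ...) on one line, values as JSON. move_arm: Moves the arm, as the interface text tells. Its arguments: {"type":"object","properties":{"rows":{"type":"array","items":{"type":"array","items":{"type":"number"}}}},"required":["rows"]}

```bash
mkdir -p pics; python3 - <<'E'
from plant import manip
import cv2
print(manip.state(), manip.tip_reach)
for n in("top","side"):
    f=manip.grab_frame(n); cv2.imwrite(f"pics/{n}0.png",f["img"]); print(n,f["mtx"],f["R"],f["t"])
E
```

```text
{'time': 0.0, 'joint_pos': array([-1.46302240e+00,  5.34077834e-02,  1.61428778e+00, -2.78219725e-05,
        1.47599923e+00, -1.19015210e-01]), 'joint_vel': array([-3.46757843e-04, -4.60173509e-04, -1.58659114e-03,  2.89086017e-04,
        2.07558911e-05, -1.01019585e-03]), 'joint_efforts': array([ 2.11967636e-03, -3.93681192e+01, -3.70174849e+01,  1.63182708e-04,
        7.22361845e-03, -1.06432495e-06]), 'tool_pos': array([ 0.14045232, -0.60841704,  0.24903512]), 'tool_rot': array([-1.05113126e-03,  9.93577022e-01,  1.13152974e-01, -7.93926057e-06]), 'contact_force': array([-0.12865567, -1.35285999,  0.08970252]), 'ft_torque': array([0.02533357, 0.0017648 , 0.00059275]), 'grasp_force': 0.0, 'gripper_width': 1.0007384864484228} 0.019
top [[508.49777893   0.         310.23148086]
 [  0.         508.49777893 241.35931123]
 [  0.           0.           1.        ]] [[ 0.01943453 -0.99978655 -0.00701061]
 [-0.99799157 -0.01897584 -0.0604379 ]
 [ 0.06029196  0.00817112 -0.99814734]] [6.97681160e-04 5.03580295e-01 1.05852529e+00]
side [[478.36116919   0.         314.54133352]
 [  0.         478.36116919 235.68766588]
 [  0.           0.           1.        ]] [[-0.88151047  0.47190807 -0.01555877]
 [ 0.35491247  0.64051314 -0.68101399]
 [-0.3114104  -0.60584296 -0.73210509]] [ 0.42053854 -0.13086602  0.98165403]
```

View pics/top0.png

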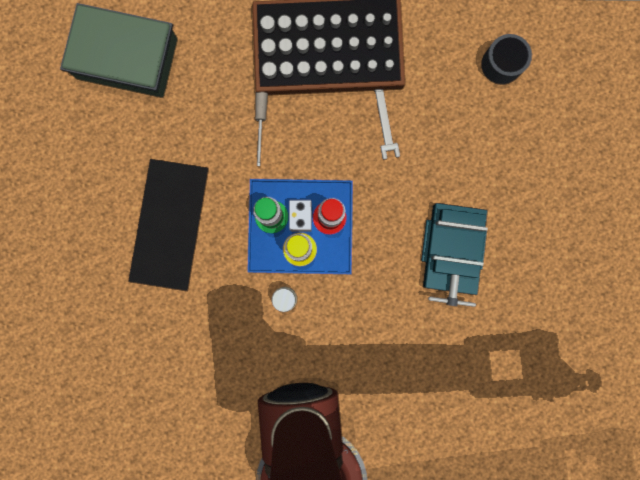

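View pics/side0.png

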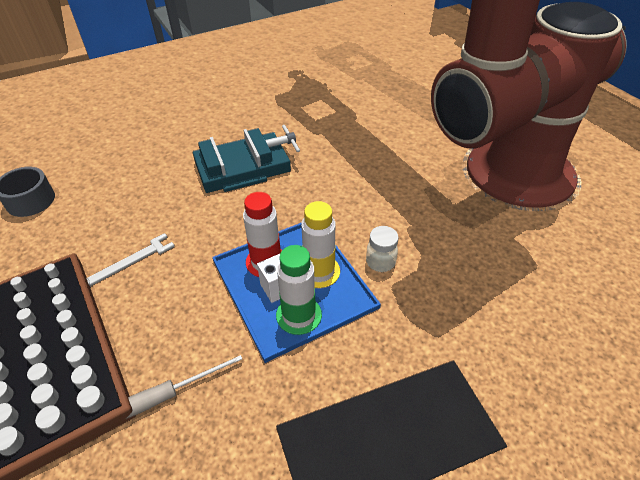

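Top view: mat on the left at about (170,225), green can (267,210), yellow (298,247), red (332,211), block (300,215), jar (284,300), vice (456,248) with jaws as lines at rows ~226 and ~260. Next, enlarged crops.

```bash
cat > h.py <<'E'
import numpy as np, cv2
from plant import manip
def ray(f,u,v,z):
    d=f["R"].T@np.linalg.inv(f["mtx"])@np.array([u,v,1.]); c=-f["R"].T@f["t"]
    return c+d*(z-c[2])/d[2]
def proj(f,X): 
    p=f["mtx"]@(f["R"]@np.asarray(X,float)+f["t"]); return p[:2]/p[2]
def crop(f,u,v,w,h,k,name):
    c=cv2.resize(f["img"][v:v+h,u:u+w],None,fx=k,fy=k,interpolation=cv2.INTER_CUBIC)
    for i in range(0,w,10): cv2.putText(c,str(u+i),(i*k,8),0,.3,(255,255,255)); cv2.line(c,(i*k,10),(i*k,14),(255,255,255))
    for i in range(0,h,10): cv2.putText(c,str(v+i),(0,i*k+4),0,.3,(255,255,255)); cv2.line(c,(22,i*k),(27,i*k),(255,255,255))
    cv2.imwrite(f"pics/{name}.png",c)
def rect(f,mask,z,min_a=300):
    # biggest blob -> rectangle in world at height z
    n,l,s,c=cv2.connectedComponentsWithStats(mask.astype(np.uint8)); i=1+np.argmax(s[1:,4])
    cs,_=cv2.findContours((l==i).astype(np.uint8),0,2); p=max(cs,key=cv2.contourArea)[:,0]
    w=np.array([ray(f,u,v,z)[:2] for u,v in p],np.float32); return cv2.minAreaRect(w)
E
python3 - <<'E'
from h import *
f=manip.grab_frame("top"); crop(f,242,172,120,112,6,"tray"); crop(f,415,195,80,115,5,"vise")
im=f["img"].astype(int); B,G,R=im[...,0],im[...,1],im[...,2]
print("tray",rect(f,(B>90)&(B>R+60),.012))
print("mat",rect(f,(im.max(2)<45)&(np.arange(640)[None]<225)&(np.arange(480)[:,None]>140)&(np.arange(480)[:,None]<295),.004))
print("jar",ray(f,284,300,.065))
E
```

```text
tray ((0.5364524126052856, 0.032997190952301025), (0.19857794046401978, 0.2180412858724594), 0.04306374117732048)
mat ((0.5358186960220337, 0.31542420387268066), (0.12463224679231644, 0.2649277150630951), 82.19418334960938)
jar [0.38197642 0.06015018 0.065     ]
```

View pics/tray.png

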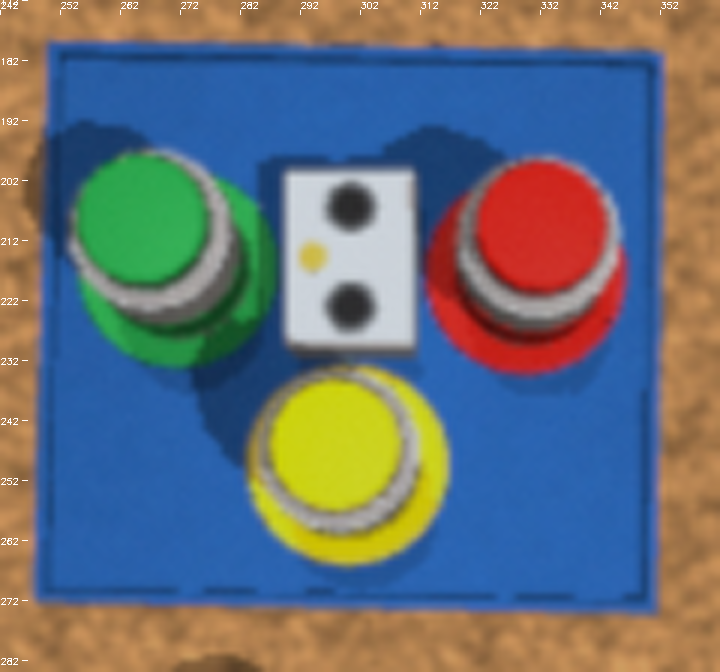

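View pics/vise.png

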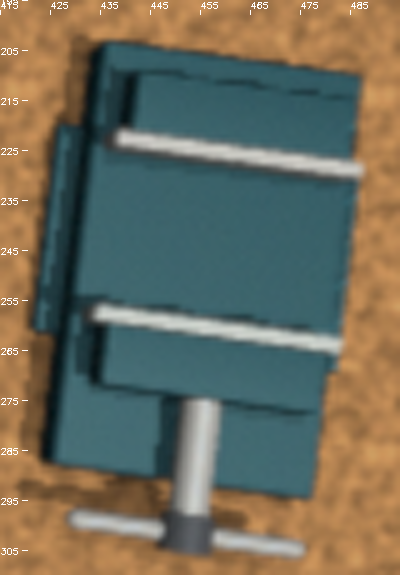

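```bash
python3 - <<'E'
from h import *
f=manip.grab_frame("top")
t=lambda x,y:((x+.5)/6-.5+242,(y+.5)/6-.5+172); v=lambda x,y:((x+.5)/5-.5+415,(y+.5)/5-.5+195)
for n,p,z in(("Gcap",(142,217),.147),("Rcap",(541,225),.147),("Ycap",(337,443),.147),("Gpad",(177.5,268),.007),("Rpad",(527,275),.007),("Ypad",(349,465.5),.007),("block",(350,256),.059),("b1",(284,168),.059),("b2",(415,167),.059),("b3",(417,345),.059),("b4",(285,345),.059)): print(n,ray(f,*t(*p),z)[:2].round(4))
P=[ray(f,*v(*p),.055)[:2] for p in((113,136),(363,170),(91,312),(341,346))]
print(np.round(P,4),np.mean(P,0)); 
d=P[1]-P[0]+P[3]-P[2]; print(np.degrees(np.arctan2(*d[::-1])),np.linalg.norm(d)/2)
n=np.array([-d[1],d[0]])/np.linalg.norm(d); print("gap",n@(P[0]-P[2]))
s=manip.state();print(s["tool_pos"])
# side check
g=manip.grab_frame("side")
for n,X in(("G",ray(f,*t(142,217),.147)),("R",ray(f,*t(541,225),.147)),("Y",ray(f,*t(337,443),.147))):print(n,proj(g,X))
E
```

```text
Gcap [0.5566 0.0942]
Rcap [ 0.5564 -0.0295]
Ycap [0.4876 0.0323]
Gpad [0.5561 0.0949]
Rpad [ 0.5559 -0.0295]
Ypad [0.4869 0.0324]
block [0.5556 0.0321]
b1 [0.5852 0.0551]
b2 [0.5864 0.0106]
b3 [0.5258 0.0088]
b4 [0.525  0.0534]
[[ 0.5458 -0.2474]
 [ 0.5339 -0.3489]
 [ 0.4741 -0.2389]
 [ 0.4622 -0.3399]] [ 0.50399893 -0.29376944]
-96.7009951209633 0.10193161885611955
gap 0.0723001784782509
[ 0.14048786 -0.60863182  0.24949631]
G [293.79844907 255.67232551]
R [257.2183182  200.79290644]
Y [317.05541998 210.31120548]
```

Request:
move_arm(rows=[[0, 0, 0, 0, 0, 6.5, 1], [0, 0, 0, 0, 0, 6.5, 1], [1.6, -2.7, 0, 0, 0, 0, 1], [1.6, -2.7, 0, 0, 0, 0, 1], [1.6, -2.7, 0, 0, 0, 0, 1], [1.6, -2.7, 0, 0, 0, 0, 1], [1.6, -2.7, 0, 0, 0, 0, 1], [1.6, -2.7, 0, 0, 0, 0, 1], [1.6, -2.7, 0, 0, 0, 0, 1], [1.6, -2.7, 0, 0, 0, 0, 1], [1.6, -2.7, 0, 0, 0, 0, 1], [1.6, -2.7, 0, 0, 0, 0, 1], [1.6, -2.7, 0, 0, 0, 0, 1], [1.6, -2.7, 0, 0, 0, 0, 1], [1.6, -2.7, 0, 0, 0, 0, 1], [1.6, -2.7, 0, 0, 0, 0, 1], [1.6, -2.7, 0, 0, 0, 0, 1], [1.6, -2.7, 0, 0, 0, 0, 1], [1.6, -2.7, 0, 0, 0, 0, 1], [1.6, -2.7, 0, 0, 0, 0, 1]])

```text
time: 1.92
tool_pos: [0.4291, -0.1215, 0.2504]
tool_rot: [0.0, 1.0, -0.0, 0.0]
contact_force: [0.5, -0.8, 0.1]
gripper_width: 1.003
grasp_force: 0.0
```

Request:
move_arm(rows=[[1.59, -2.7, 0, 0, 0, 0, 1], [1.59, -2.7, 0, 0, 0, 0, 1], [1.59, -2.7, 0, 0, 0, 0, 1], [1.59, -2.7, 0, 0, 0, 0, 1], [1.59, -2.7, 0, 0, 0, 0, 1], [1.59, -2.7, 0, 0, 0, 0, 1], [1.59, -2.7, 0, 0, 0, 0, 1], [1.59, -2.7, 0, 0, 0, 0, 1], [0, 0, 1.5, 0, 0, 0, 1], [0, 0, 1.5, 0, 0, 0, 1], [0, 0, 1.5, 0, 0, 0, 1], [0, 0, 1.5, 0, 0, 0, 1], [0, 0, 1.5, 0, 0, 0, 1], [0, 0, 1.5, 0, 0, 0, 1], [0, 0, 1.5, 0, 0, 0, 1], [0, 0, 1.5, 0, 0, 0, 1], [0, 0, 1.5, 0, 0, 0, 1], [0, 0, 1.0, 0, 0, 0, 1]])

```text
time: 3.42
tool_pos: [0.5549, 0.093, 0.1035]
tool_rot: [0.0, 1.0, -0.0, -0.001]
contact_force: [0.1, -0.7, 0.3]
gripper_width: 1.0
grasp_force: 0.0
```

```bash
python3 - <<'E'
from h import *
f=manip.grab_frame("side"); crop(f,190,120,200,150,4,"g1"); print(manip.state()["tool_pos"])
E
```

```text
[0.55377328 0.09286057 0.10166551]
```

View pics/g1.png

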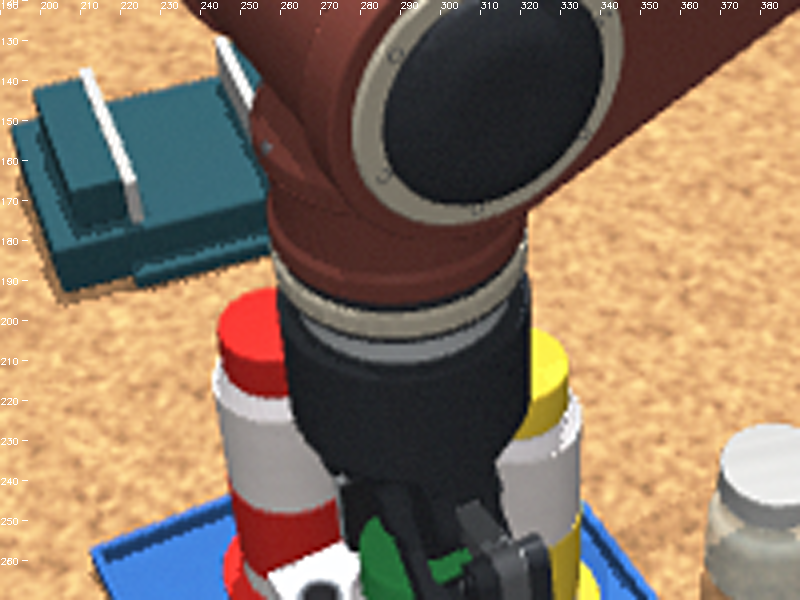

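The open fingers straddle the green can's cap (crop around 285–300, 255) clear of red and yellow. Closing.

Request:
move_arm(rows=[[0.15, -0.1, 0, 0, 0, 0, 1], [0, 0, 0, 0, 0, 0, 0.5], [0, 0, 0, 0, 0, 0, -1], [0, 0, 0, 0, 0, 0, -1], [0, 0, 0, 0, 0, 0, -1], [0, 0, 0, 0, 0, 0, -1], [0, 0, 0, 0, 0, 0, -1], [0, 0, 0, 0, 0, 0, -1]])

```text
time: 4.13
tool_pos: [0.5585, 0.0942, 0.107]
tool_rot: [-0.0, 1.0, -0.0, 0.002]
contact_force: [0.8, 1.4, 4.6]
gripper_width: 0.593
grasp_force: 63.0
```

Request:
move_arm(rows=[[0, 0, -1, 0, 0, 0, -1], [0, 0, -1.5, 0, 0, 0, -1], [0, 0, -1.5, 0, 0, 0, -1], [0.67, -2.09, 0, 0, 0, 0, -1], [0.67, -2.09, 0, 0, 0, 0, -1], [0.67, -2.09, 0, 0, 0, 0, -1], [0.67, -2.09, 0, 0, 0, 0, -1], [0.67, -2.09, 0, 0, 0, 0, -1], [0.67, -2.09, 0, 0, 0, 0, -1], [0.67, -2.09, 0, 0, 0, 0, -1], [0.67, -2.09, 0, 0, 0, 0, -1], [0.67, -2.09, 0, 0, 0, 0, -1], [0.67, -2.09, 0, 0, 0, 0, -1], [0, 0, 1.2, 0, 0, 0, -1], [0, 0, 1.2, 0, 0, 0, -1], [0, 0, 1.0, 0, 0, 0, -1], [0, 0, 0.6, 0, 0, 0, -1], [0, 0, 0.2, 0, 0, 0, -1], [0, 0, 0, 0, 0, 0, -1]])

```text
time: 5.72
tool_pos: [0.6234, 0.3016, 0.1043]
tool_rot: [0.001, 1.0, -0.001, -0.002]
contact_force: [-5.8, -1.5, 7.5]
gripper_width: 0.586
grasp_force: 64.2
```

Request:
move_arm(rows=[[0, 0, 0, 0, 0, 0, -1], [0, 0, 0, 0, 0, 0, 0.5], [0, 0, 0, 0, 0, 0, 1], [0, 0, 0, 0, 0, 0, 1], [0, 0, 0, 0, 0, 0, 1], [0, 0, -1, 0, 0, 0, 1], [0, 0, -1.5, 0, 0, 0, 1], [0, 0, -2, 0, 0, 0, 1], [0, 0, -2, 0, 0, 0, 1], [0, 0, -2, 0, 0, 0, 1], [0, 0, -2, 0, 0, 0, 1], [0, 0, -1.5, 0, 0, 0, 1]])

```text
time: 6.72
tool_pos: [0.6253, 0.3034, 0.2278]
tool_rot: [-0.001, 1.0, 0.0, 0.002]
contact_force: [0.8, 0.6, 1.0]
gripper_width: 0.996
grasp_force: 0.0
```

Request:
move_arm(rows=[[-1.25, 2.46, 0, 0, 0, 0, 1], [-1.25, 2.46, 0, 0, 0, 0, 1], [-1.25, 2.46, 0, 0, 0, 0, 1], [-1.25, 2.46, 0, 0, 0, 0, 1], [-1.25, 2.46, 0, 0, 0, 0, 1], [-1.25, 2.46, 0, 0, 0, 0, 1], [-1.25, 2.46, 0, 0, 0, 0, 1], [-1.25, 2.46, 0, 0, 0, 0, 1], [-1.25, 2.46, 0, 0, 0, 0, 1], [-1.25, 2.46, 0, 0, 0, 0, 1], [-1.25, 2.46, 0, 0, 0, 0, 1], [0, 0, 0, 0, 0, 0, 1]])

```text
time: 7.72
tool_pos: [0.4856, 0.0295, 0.2244]
tool_rot: [0.001, 1.0, -0.002, 0.0]
contact_force: [-0.2, -0.1, -0.5]
gripper_width: 0.998
grasp_force: 0.0
```

```bash
python3 - <<'E'
from h import *
f=manip.grab_frame("side"); cv2.imwrite("pics/g2.png",f["img"]); print(manip.state()["tool_pos"])
E
```

```text
[0.4864384  0.03091828 0.22456774]
```

View pics/g2.png

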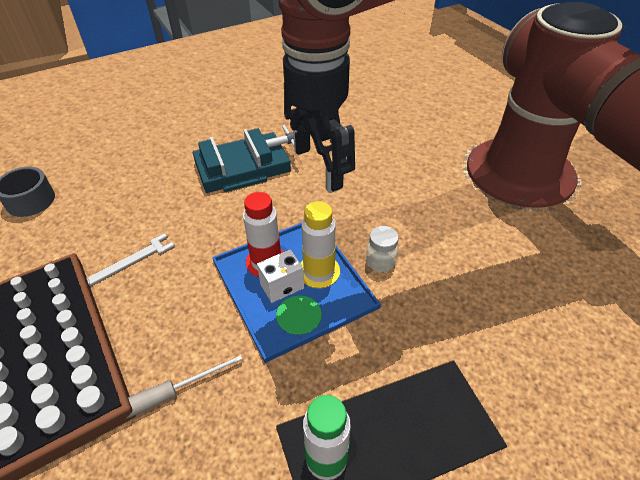

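Green stands upright on the mat (326,435); the gripper is above yellow (318,215). Descend and grip.

Request:
move_arm(rows=[[0, 0, 1.5, 0, 0, 0, 1], [0, 0, 1.5, 0, 0, 0, 1], [0, 0, 1.5, 0, 0, 0, 1], [0, 0, 1.5, 0, 0, 0, 1], [0, 0, 1.5, 0, 0, 0, 1], [0, 0, 1.5, 0, 0, 0, 1], [0, 0, 1.5, 0, 0, 0, 1], [0, 0, 1.3, 0, 0, 0, 1], [0, 0, 0, 0, 0, 0, 1], [0, 0, 0, 0, 0, 0, 0.5], [0, 0, 0, 0, 0, 0, -1], [0, 0, 0, 0, 0, 0, -1], [0, 0, 0, 0, 0, 0, -1], [0, 0, 0, 0, 0, 0, -1], [0, 0, 0, 0, 0, 0, -1], [0, 0, 0, 0, 0, 0, -1]])

```text
time: 9.1
tool_pos: [0.4882, 0.0325, 0.1072]
tool_rot: [-0.0, 1.0, -0.0, 0.002]
contact_force: [-0.2, 1.3, 5.9]
gripper_width: 0.591
grasp_force: 62.8
```

Request:
move_arm(rows=[[0, 0, -1, 0, 0, 0, -1], [0, 0, -1.5, 0, 0, 0, -1], [0, 0, -1.5, 0, 0, 0, -1], [-0.33, -2.46, 0, 0, 0, 0, -1], [-0.33, -2.46, 0, 0, 0, 0, -1], [-0.33, -2.46, 0, 0, 0, 0, -1], [-0.33, -2.46, 0, 0, 0, 0, -1], [-0.33, -2.46, 0, 0, 0, 0, -1], [-0.33, -2.46, 0, 0, 0, 0, -1], [-0.33, -2.46, 0, 0, 0, 0, -1], [-0.33, -2.46, 0, 0, 0, 0, -1], [-0.33, -2.46, 0, 0, 0, 0, -1], [-0.33, -2.46, 0, 0, 0, 0, -1], [-0.33, -2.46, 0, 0, 0, 0, -1], [-0.33, -2.46, 0, 0, 0, 0, -1], [0, 0, 1.2, 0, 0, 0, -1], [0, 0, 1.2, 0, 0, 0, -1], [0, 0, 1.0, 0, 0, 0, -1], [0, 0, 0.6, 0, 0, 0, -1], [0, 0, 0.2, 0, 0, 0, -1]])

```text
time: 10.77
tool_pos: [0.447, 0.3263, 0.1044]
tool_rot: [0.001, 1.0, -0.001, -0.001]
contact_force: [-8.7, -3.7, 20.6]
gripper_width: 0.595
grasp_force: 64.9
```

Request:
move_arm(rows=[[0, 0, -0.05, 0, 0, 0, -1], [0, 0, 0, 0, 0, 0, 0.5], [0, 0, 0, 0, 0, 0, 1], [0, 0, 0, 0, 0, 0, 1], [0, 0, 0, 0, 0, 0, 1], [0, 0, -1, 0, 0, 0, 1], [0, 0, -1.45, 0, 0, 0, 1], [0, 0, -2, 0, 0, 0, 1], [0, 0, -2, 0, 0, 0, 1], [0, 0, -2, 0, 0, 0, 1], [0, 0, -2, 0, 0, 0, 1], [0, 0, -1.5, 0, 0, 0, 1]])

```text
time: 11.77
tool_pos: [0.4477, 0.3279, 0.2263]
tool_rot: [-0.001, 1.0, 0.0, 0.001]
contact_force: [0.7, -0.1, -0.7]
gripper_width: 1.0
grasp_force: 0.0
```

Request:
move_arm(rows=[[0.78, 2.55, 0, 0, 0, 0, 1], [0.78, 2.55, 0, 0, 0, 0, 1], [0.78, 2.55, 0, 0, 0, 0, 1], [0.78, 2.55, 0, 0, 0, 0, 1], [0.78, 2.55, 0, 0, 0, 0, 1], [0.78, 2.55, 0, 0, 0, 0, 1], [0.78, 2.55, 0, 0, 0, 0, 1], [0.78, 2.55, 0, 0, 0, 0, 1], [0.78, 2.55, 0, 0, 0, 0, 1], [0.78, 2.55, 0, 0, 0, 0, 1], [0.78, 2.55, 0, 0, 0, 0, 1], [0.78, 2.55, 0, 0, 0, 0, 1], [0.78, 2.55, 0, 0, 0, 0, 1], [0.78, 2.55, 0, 0, 0, 0, 1], [0, 0, 0, 0, 0, 0, 1]])

```text
time: 13.02
tool_pos: [0.5574, -0.0332, 0.2242]
tool_rot: [0.001, 1.0, -0.002, 0.001]
contact_force: [0.8, -0.1, -1.1]
gripper_width: 1.0
grasp_force: 0.0
```

Request:
move_arm(rows=[[0, 0, 1.5, 0, 0, 0, 1], [0, 0, 1.5, 0, 0, 0, 1], [0, 0, 1.5, 0, 0, 0, 1], [0, 0, 1.5, 0, 0, 0, 1], [0, 0, 1.5, 0, 0, 0, 1], [0, 0, 1.5, 0, 0, 0, 1], [0, 0, 1.5, 0, 0, 0, 1], [0, 0, 1.3, 0, 0, 0, 1], [0, 0, 0, 0, 0, 0, 1], [0, 0, 0, 0, 0, 0, 0.5], [0, 0, 0, 0, 0, 0, -1], [0, 0, 0, 0, 0, 0, -1], [0, 0, 0, 0, 0, 0, -1], [0, 0, 0, 0, 0, 0, -1], [0, 0, 0, 0, 0, 0, -1], [0, 0, 0, 0, 0, 0, -1]])

```text
time: 14.35
tool_pos: [0.5577, -0.0297, 0.1071]
tool_rot: [0.0, 1.0, -0.0, 0.002]
contact_force: [-0.3, -0.5, 6.0]
gripper_width: 0.595
grasp_force: 63.2
```

Request:
move_arm(rows=[[0, 0, -1, 0, 0, 0, -1], [0, 0, -1.8, 0, 0, 0, -1], [0, 0, -2, 0, 0, 0, -1], [0, 0, -2, 0, 0, 0, -1], [0, 0, -1.7, 0, 0, 0, -1], [-0.15, -2.46, 0, 0, 0, 0, -1], [-0.15, -2.46, 0, 0, 0, 0, -1], [-0.15, -2.46, 0, 0, 0, 0, -1], [-0.15, -2.46, 0, 0, 0, 0, -1], [-0.15, -2.46, 0, 0, 0, 0, -1], [-0.15, -2.46, 0, 0, 0, 0, -1], [-0.15, -2.46, 0, 0, 0, 0, -1], [-0.15, -2.46, 0, 0, 0, 0, -1], [-0.15, -2.46, 0, 0, 0, 0, -1], [-0.15, -2.46, 0, 0, 0, 0, -1], [-0.15, -2.46, 0, 0, 0, 0, -1], [-0.15, -2.46, 0, 0, 0, 0, -1], [-0.15, -2.46, 0, 0, 0, 0, -1], [-0.15, -2.46, 0, 0, 0, 0, -1]])

```text
time: 15.93
tool_pos: [0.5343, 0.3159, 0.1894]
tool_rot: [0.001, 1.0, -0.0, -0.001]
contact_force: [0.7, -0.7, -2.9]
gripper_width: 0.593
grasp_force: 63.1
```

Request:
move_arm(rows=[[0, 0, 1.3, 0, 0, 0, -1], [0, 0, 1.7, 0, 0, 0, -1], [0, 0, 1.7, 0, 0, 0, -1], [0, 0, 1.7, 0, 0, 0, -1], [0, 0, 1.2, 0, 0, 0, -1], [0, 0, 0.7, 0, 0, 0, -1], [0, 0, 0.35, 0, 0, 0, -1], [0, 0, 0, 0, 0, 0, -1]])

```text
time: 16.6
tool_pos: [0.5357, 0.3147, 0.1045]
tool_rot: [0.0, 1.0, -0.0, 0.0]
contact_force: [0.3, 0.7, -2.1]
gripper_width: 0.593
grasp_force: 63.1
```

Request:
move_arm(rows=[[0, 0, 0.15, 0, 0, 0, -1], [0, 0, 0, 0, 0, 0, -1], [0, 0, 0, 0, 0, 0, 0.5], [0, 0, 0, 0, 0, 0, 1], [0, 0, 0, 0, 0, 0, 1], [0, 0, 0, 0, 0, 0, 1], [0, 0, -1, 0, 0, 0, 1], [0, 0, -1.5, 0, 0, 0, 1], [0, 0, -2, 0, 0, 0, 1], [0, 0, -2, 0, 0, 0, 1], [0, 0, -2, 0, 0, 0, 1], [0, 0, -2, 0, 0, 0, 1], [0, 0, -1.5, 0, 0, 0, 1], [0, 2.5, 0, 0, 0, 0, 1], [0, 2.5, 0, 0, 0, 0, 1], [0, 2.5, 0, 0, 0, 0, 1], [0, 2.5, 0, 0, 0, 0, 1], [0, 2.5, 0, 0, 0, 0, 1], [0, 2.5, 0, 0, 0, 0, 1]])

```text
time: 18.18
tool_pos: [0.5352, 0.1639, 0.2228]
tool_rot: [-0.0, 1.0, 0.0, 0.0]
contact_force: [0.7, -0.1, -0.2]
gripper_width: 1.005
grasp_force: 0.0
```

```bash
python3 - <<'E'
from h import *
f=manip.grab_frame("top"); cv2.imwrite("pics/t3.png",f["img"][130:330,120:370].repeat(3,0).repeat(3,1)); g=manip.grab_frame("side"); cv2.imwrite("pics/s3.png",g["img"]);print(manip.state()["tool_pos"])
E
```

```text
[0.53551877 0.16238091 0.22275745]
```

View pics/t3.png

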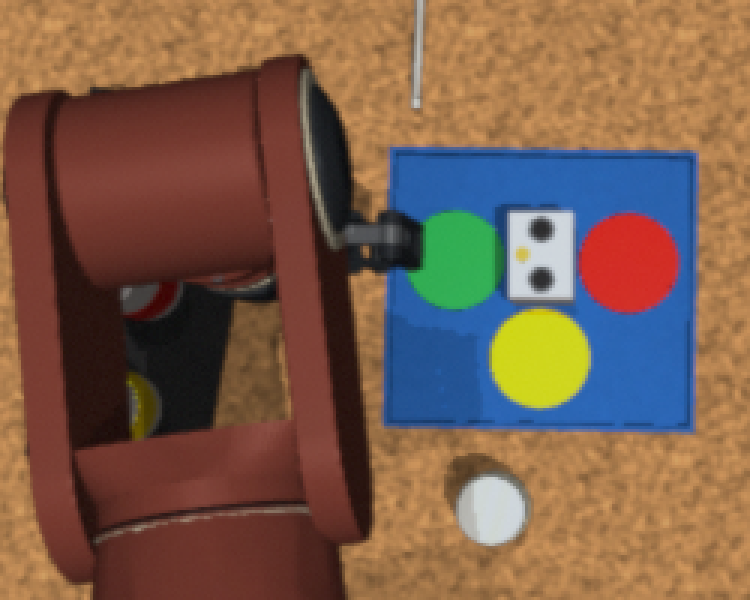

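View pics/s3.png

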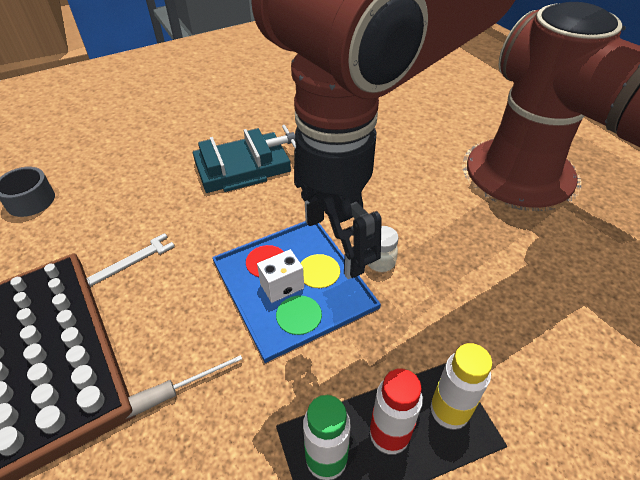

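All three cans stand on the mat; pads and block (541,255 in crop → image ~(300,215)) now fully visible. Refine their positions.

```bash
python3 - <<'E'
from h import *
f=manip.grab_frame("top"); im=f["img"].astype(int); B,G,R=im[...,0],im[...,1],im[...,2]
U,V=np.meshgrid(np.arange(640),np.arange(480)); roi=(U>248)&(U<353)&(V>178)&(V<275)
for n,m in(("R",(R>120)&(G<90)&(B<90)),("Y",(R>120)&(G>120)&(B<90)),("G",(G>80)&(R<80)&(B<110)&(G>B+25))):
    m=(m&roi).astype(np.uint8); c,_=cv2.findContours(m,0,2); c=max(c,key=cv2.contourArea)[:,0]
    w=np.array([ray(f,*p,.007)[:2] for p in c],np.float32); print(n,cv2.minEnclosingCircle(w),w.min(0),w.max(0))
m=(im.min(2)>150)&roi
m=cv2.morphologyEx(m.astype(np.uint8),cv2.MORPH_CLOSE,np.ones((9,9)))
print("block",rect(f,m,.059))
E
```

```text
R ((0.5562340021133423, -0.028483953326940536), 0.03523087501525879) [ 0.52239984 -0.06279168] [0.5912254  0.00567334]
Y ((0.48780226707458496, 0.03297722712159157), 0.03538484498858452) [ 4.5318311e-01 -2.0682572e-04] [0.52155477 0.06813011]
G ((0.5560880303382874, 0.09483266621828079), 0.03514895960688591) [0.52220154 0.06090021] [0.59105057 0.12709293]
block ((0.5541386008262634, 0.031888216733932495), (0.057213809341192245, 0.040716223418712616), 1.115190029144287)
```

Request:
move_arm(rows=[[0, 0, 0, 0, 0, -7.04, 1], [0, 0, 0, 0, 0, -7.04, 1], [0, 0, 0, 0, 0, -7.04, 1], [0, 0, 0, 0, 0, -7.04, 1], [0, 0, 0, 0, 0, -7.04, 1], [0, 0, 0, 0, 0, -7.04, 1], [0, 0, 0, 0, 0, -7.04, 1], [0, 0, 0, 0, 0, -7.04, 1], [0, 0, 0, 0, 0, -7.04, 1], [0, 0, 0, 0, 0, -7.04, 1], [0, 0, 0, 0, 0, -7.04, 1], [0, 0, 0, 0, 0, -7.04, 1], [0, 0, 0, 0, 0, -7.04, 1], [-1.9, 0.23, 0, 0, 0, 0, 1], [-1.9, 0.23, 0, 0, 0, 0, 1], [-1.9, 0.23, 0, 0, 0, 0, 1], [-1.9, 0.23, 0, 0, 0, 0, 1], [-1.9, 0.23, 0, 0, 0, 0, 1], [-1.9, 0.23, 0, 0, 0, 0, 1], [-1.95, 0.23, 0, 0, 0, 0, 1]])

```text
time: 20.0
tool_pos: [0.5553, 0.0322, 0.2226]
tool_rot: [-0.0, 0.697, 0.717, 0.0]
contact_force: [0.2, 0.2, -0.6]
gripper_width: 1.001
grasp_force: 0.0
```

Request:
move_arm(rows=[[0, 0, 0, 0, 0, 0, 1], [0, 0, 0, 0, 0, 0, 1], [0, 0, 0, 0, 0, 0, 1]])

```text
time: 20.25
tool_pos: [0.5551, 0.033, 0.2224]
tool_rot: [-0.0, 0.697, 0.717, 0.0]
contact_force: [-0.2, -0.2, -0.2]
gripper_width: 0.999
grasp_force: 0.0
```

Request:
move_arm(rows=[[0, 0, 1.5, 0, 0, 0, 1], [0, 0, 2, 0, 0, 0, 1], [0, 0, 2, 0, 0, 0, 1], [0, 0, 2, 0, 0, 0, 1], [0, 0, 2, 0, 0, 0, 1], [0, 0, 2, 0, 0, 0, 1], [0, 0, 1.5, 0, 0, 0, 1], [0, 0, 1.5, 0, 0, 0, 1], [0, 0, 1.5, 0, 0, 0, 1], [0, 0, 1.2, 0, 0, 0, 1], [0, 0, 1, 0, 0, 0, 1], [0, 0, 0, 0, 0, 0, 1], [0, 0, 0, 0, 0, 0, 0.6], [0, 0, 0, 0, 0, 0, -1], [0, 0, 0, 0, 0, 0, -1], [0, 0, 0, 0, 0, 0, -1], [0, 0, 0, 0, 0, 0, -1], [0, 0, 0, 0, 0, 0, -1], [0, 0, 0, 0, 0, 0, -1]])

```text
time: 21.83
tool_pos: [0.5562, 0.0319, 0.0417]
tool_rot: [0.001, 0.698, 0.716, 0.001]
contact_force: [0.8, 0.9, 5.6]
gripper_width: 0.696
grasp_force: 67.4
```

Request:
move_arm(rows=[[0, 0, -1, 0, 0, 0, -1], [0, 0, -1.5, 0, 0, 0, -1], [0, 0, -2, 0, 0, 0, -1], [0, 0, -2, 0, 0, 0, -1], [0, 0, -2, 0, 0, 0, -1], [0, 0, -1.5, 0, 0, 0, -1], [0, 0, 0, 0, 0, 7, -1], [0, 0, 0, 0, 0, 7, -1], [0, 0, 0, 0, 0, 7, -1], [0, 0, 0, 0, 0, 7, -1], [0, 0, 0, 0, 0, 7, -1], [0, 0, 0, 0, 0, 7, -1], [0, 0, 0, 0, 0, 7, -1], [0, 0, 0, 0, 0, 7, -1], [0, 0, 0, 0, 0, 7, -1], [0, 0, 0, 0, 0, 7, -1], [0, 0, 0, 0, 0, 7, -1], [0, 0, 0, 0, 0, 7, -1], [0, 0, 0, 0, 0, 7, -1], [0, 0, 0, 0, 0, 7.1, -1]])

```text
time: 23.5
tool_pos: [0.5536, 0.032, 0.1391]
tool_rot: [0.0, 0.998, -0.06, -0.002]
contact_force: [-0.3, 0.4, -2.7]
gripper_width: 0.696
grasp_force: 66.4
```

Request:
move_arm(rows=[[-0.09, 2.36, 0, 0, 0, 0, -1], [-0.09, 2.36, 0, 0, 0, 0, -1], [-0.09, 2.36, 0, 0, 0, 0, -1], [-0.09, 2.36, 0, 0, 0, 0, -1], [-0.09, 2.36, 0, 0, 0, 0, -1], [-0.09, 2.36, 0, 0, 0, 0, -1], [-0.09, 2.36, 0, 0, 0, 0, -1], [-0.09, 2.36, 0, 0, 0, 0, -1], [-0.09, 2.36, 0, 0, 0, 0, -1], [-0.09, 2.36, 0, 0, 0, 0, -1], [-0.1, 2.36, 0, 0, 0, 0, -1], [-0.1, 2.36, 0, 0, 0, 0, -1], [-0.1, 2.36, 0, 0, 0, 0, -1], [-0.1, 2.3, 0, 0, 0, 0, -1], [0, 0, 0, 0, 0, 0, -1], [0, 0, 0, 0, 0, 0, -1]])

```text
time: 24.83
tool_pos: [0.5031, -0.2945, 0.1393]
tool_rot: [-0.001, 0.998, -0.058, -0.001]
contact_force: [0.5, -0.3, -3.3]
gripper_width: 0.693
grasp_force: 66.8
```

```bash
python3 - <<'E'
from h import *
f=manip.grab_frame("side"); crop(f,170,80,170,130,4,"v1"); s=manip.state();print(s["tool_pos"],s["tool_rot"])
E
```

```text
[ 0.50335283 -0.29372427  0.13926353] [-9.03278860e-04  9.98321543e-01 -5.78981931e-02 -1.03922140e-03]
```

View pics/v1.png

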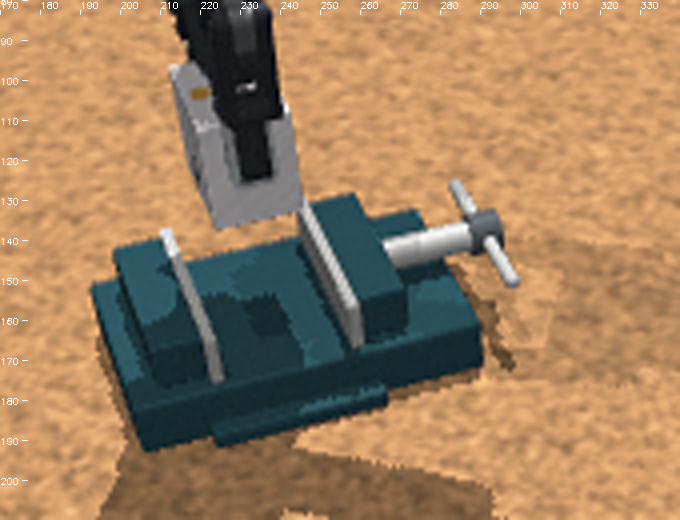

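```bash
python3 - <<'E'
from h import *
f=manip.grab_frame("side"); print(proj(f,[.504,-.2938,.055]),ray(f,234.6,149.8,.055))
E
```

```text
[233.40320674 147.40041869] [ 0.50483845 -0.28519214  0.055     ]
```

Request:
move_arm(rows=[[0, 0, 1, 0, 0, 0, -1], [0, 0, 1.2, 0, 0, 0, -1], [0, 0, 1.2, 0, 0, 0, -1], [0, 0, 1, 0, 0, 0, -1], [0, 0, 0.8, 0, 0, 0, -1], [0, 0, 0.7, 0, 0, 0, -1], [0, 0, 0.6, 0, 0, 0, -1], [0, 0, 0.5, 0, 0, 0, -1], [0, 0, 0.3, 0, 0, 0, -1], [0, 0, 0, 0, 0, 0, -1]])

```text
time: 25.77
tool_pos: [0.5047, -0.2945, 0.0679]
tool_rot: [0.0, 0.998, -0.057, 0.0]
contact_force: [0.5, -0.5, -3.0]
gripper_width: 0.694
grasp_force: 66.8
```

Request:
move_arm(rows=[[0, 0, 0.1, 0, 0, 0, -1], [0, 0, 0.1, 0, 0, 0, -1], [0, 0, 0, 0, 0, 0, -1]])

```text
time: 26.02
tool_pos: [0.5049, -0.2946, 0.0677]
tool_rot: [0.0, 0.998, -0.057, 0.0]
contact_force: [-4.3, 4.0, 8.4]
gripper_width: 0.693
grasp_force: 68.2
```

Request:
move_arm(rows=[[0, 0, 0, 0, 0, 0, -0.2], [0, 0, 0, 0, 0, 0, 0.6], [0, 0, 0, 0, 0, 0, 1], [0, 0, 0, 0, 0, 0, 1], [0, 0, 0, 0, 0, 0, 1], [0, 0, -1, 0, 0, 0, 1], [0, 0, -1.5, 0, 0, 0, 1], [0, 0, -2, 0, 0, 0, 1], [0, 0, -2.5, 0, 0, 0, 1], [0, 0, -2.5, 0, 0, 0, 1], [0, 0, -2.5, 0, 0, 0, 1], [0, 0, -2, 0, 0, 0, 1], [0, 0, -1.6, 0, 0, 0, 1], [0, 0, 0, 0, 0, -6.7, 1], [0, -2.5, 0, 0, 0, 0, 1], [0, -2.5, 0, 0, 0, 0, 1], [0, -2.5, 0, 0, 0, 0, 1], [0, -2.5, 0, 0, 0, 0, 1], [0, -2.5, 0, 0, 0, 0, 1], [0, -2.5, 0, 0, 0, 0, 1]])

```text
time: 27.68
tool_pos: [0.5039, -0.1431, 0.2221]
tool_rot: [0.0, 1.0, 0.001, 0.0]
contact_force: [-0.1, 1.0, -0.1]
gripper_width: 1.001
grasp_force: 0.0
```

```bash
python3 - <<'E'
from h import *
f=manip.grab_frame("top"); s=manip.state();print(s["tool_pos"],s["tool_rot"])
a=cv2.resize(f["img"][195:305,415:495],None,fx=4,fy=4,interpolation=2); b=cv2.resize(f["img"][150:300,125:225],None,fx=3.2,fy=3.2,interpolation=2)[:440]
cv2.imwrite("pics/v2.png",np.hstack([a,b]))
E
```

```text
[ 0.50384442 -0.1394421   0.2219446 ] [-1.52302018e-03  9.99995978e-01  2.36414800e-03  3.66502798e-04]
```

View pics/v2.png

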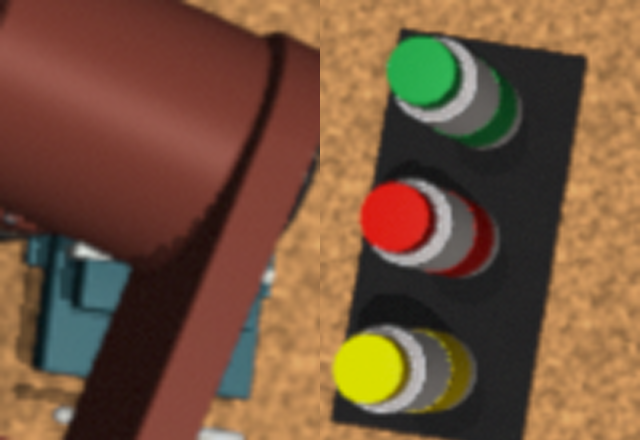

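Request:
move_arm(rows=[[0.2, -2.55, 0, 0, 0, 0, 1], [0.2, -2.55, 0, 0, 0, 0, 1], [0.2, -2.55, 0, 0, 0, 0, 1], [0.2, -2.55, 0, 0, 0, 0, 1], [0.2, -2.55, 0, 0, 0, 0, 1], [0.2, -2.55, 0, 0, 0, 0, 1], [0.2, -2.55, 0, 0, 0, 0, 1], [0.2, -2.55, 0, 0, 0, 0, 1], [0.2, -2.55, 0, 0, 0, 0, 1], [0.2, -2.55, 0, 0, 0, 0, 1], [0.2, -2.55, 0, 0, 0, 0, 1], [0.2, -2.55, 0, 0, 0, 0, 1], [0.2, -2.55, 0, 0, 0, 0, 1], [0.2, -2.55, 0, 0, 0, 0, 1], [0.2, -2.55, 0, 0, 0, 0, 1], [0.2, -2.55, 0, 0, 0, 0, 1], [0, -2.55, 0, 0, 0, 0, 1], [0, -2.55, 0, 0, 0, 0, 1], [0, 0, 0, 0, 0, 0, 1], [0, 0, 0, 0, 0, 0, 1]])

```text
time: 29.4
tool_pos: [0.535, 0.3157, 0.2217]
tool_rot: [0.0, 1.0, 0.002, 0.0]
contact_force: [-0.6, 0.3, 0.3]
gripper_width: 1.001
grasp_force: 0.0
```

```bash
python3 - <<'E'
from h import *
f=manip.grab_frame("top"); s=manip.state();print(s["tool_pos"],s["tool_rot"])
crop(f,415,195,80,115,5,"v3")
for n,p in(("R",(148.3,217.3)),("G",(156.4,171.7)),("Y",(139.8,264.8))): print(n,ray(f,*p,.144))
E
```

```text
[0.53508655 0.31487375 0.22160792] [2.07815448e-04 9.99999009e-01 1.38921835e-03 9.56512849e-05]
R [0.53495051 0.31255192 0.144     ]
G [0.62120498 0.30064308 0.144     ]
Y [0.44607497 0.32493866 0.144     ]
```

View pics/v3.png

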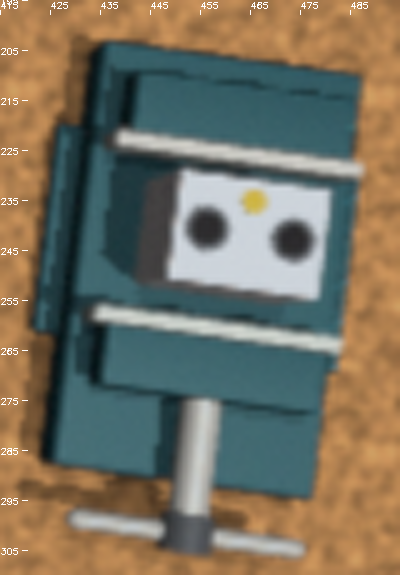

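Request:
move_arm(rows=[[0, 0, 1.5, 0, 0, 0, 1], [0, 0, 1.5, 0, 0, 0, 1], [0, 0, 1.5, 0, 0, 0, 1], [0, 0, 1.5, 0, 0, 0, 1], [0, 0, 1.5, 0, 0, 0, 1], [0, 0, 1.5, 0, 0, 0, 1], [0, 0, 1.5, 0, 0, 0, 1], [0, 0, 1.4, 0, 0, 0, 1], [0, 0, 0, 0, 0, 0, 1], [0, 0, 0, 0, 0, 0, 0.5], [0, 0, 0, 0, 0, 0, -1], [0, 0, 0, 0, 0, 0, -1], [0, 0, 0, 0, 0, 0, -1], [0, 0, 0, 0, 0, 0, -1], [0, 0, 0, 0, 0, 0, -1], [0, 0, 0, 0, 0, 0, -1]])

```text
time: 30.78
tool_pos: [0.5362, 0.3152, 0.104]
tool_rot: [-0.0, 1.0, 0.001, 0.001]
contact_force: [0.9, -1.4, 6.0]
gripper_width: 0.593
grasp_force: 63.0
```

```bash
python3 - <<'E'
from h import *
f=manip.grab_frame("top"); v=lambda x,y:((x+.5)/5-.5+415,(y+.5)/5-.5+195)
P=[ray(f,*v(*p),.085)[:2] for p in((180,168),(331,187),(318,300),(167,280))]
c=np.mean(P,0)-[.504,-.2938];d=P[1]-P[0]+P[2]-P[3];print(np.mean(P,0),c,np.degrees(np.arctan2(d[1],d[0])))
E
```

```text
[ 0.50508272 -0.29384521] [ 1.08271681e-03 -4.52131334e-05] -96.31429669352596
```

Request:
move_arm(rows=[[0, 0, -1, 0, 0, 0, -1], [0, 0, -1.5, 0, 0, 0, -1], [0, 0, -1.5, 0, 0, 0, -1], [0.15, 2.46, 0, 0, 0, 0, -1], [0.15, 2.46, 0, 0, 0, 0, -1], [0.15, 2.46, 0, 0, 0, 0, -1], [0.15, 2.46, 0, 0, 0, 0, -1], [0.15, 2.46, 0, 0, 0, 0, -1], [0.15, 2.46, 0, 0, 0, 0, -1], [0.15, 2.46, 0, 0, 0, 0, -1], [0.15, 2.46, 0, 0, 0, 0, -1], [0.15, 2.46, 0, 0, 0, 0, -1], [0.15, 2.46, 0, 0, 0, 0, -1], [0.15, 2.46, 0, 0, 0, 0, -1], [0.15, 2.46, 0, 0, 0, 0, -1], [0.15, 2.46, 0, 0, 0, 0, -1], [0.15, 2.46, 0, 0, 0, 0, -1], [0, 0, 0, 0, 0, 0, -1]])

```text
time: 32.33
tool_pos: [0.5562, -0.0328, 0.1418]
tool_rot: [0.001, 1.0, -0.001, -0.001]
contact_force: [-1.2, 0.6, -1.0]
gripper_width: 0.591
grasp_force: 63.2
```

Request:
move_arm(rows=[[0, 0, 0.8, 0, 0, 0, -1], [0, 0, 1.0, 0, 0, 0, -1], [0, 0, 0.8, 0, 0, 0, -1], [0, 0, 0.6, 0, 0, 0, -1], [0, 0, 0.4, 0, 0, 0, -1], [0, 0, 0.1, 0, 0, 0, -1], [0, 0, 0, 0, 0, 0, -1]])

```text
time: 32.92
tool_pos: [0.5568, -0.0284, 0.1073]
tool_rot: [-0.0, 1.0, 0.002, -0.001]
contact_force: [-6.7, 2.0, 11.4]
gripper_width: 0.592
grasp_force: 64.9
```

Request:
move_arm(rows=[[0, 0, 0, 0, 0, 0, 0.5], [0, 0, 0, 0, 0, 0, 1], [0, 0, 0, 0, 0, 0, 1], [0, 0, 0, 0, 0, 0, 1], [0, 0, -1, 0, 0, 0, 1], [0, 0, -1.5, 0, 0, 0, 1], [0, 0, -2, 0, 0, 0, 1], [0, 0, -2, 0, 0, 0, 1], [0, 0, -2, 0, 0, 0, 1], [0, 0, -2, 0, 0, 0, 1], [0, 0, -1.5, 0, 0, 0, 1]])

```text
time: 33.83
tool_pos: [0.5574, -0.0296, 0.2282]
tool_rot: [0.0, 1.0, 0.001, 0.001]
contact_force: [0.2, 0.1, 0.1]
gripper_width: 0.999
grasp_force: 0.0
```

Request:
move_arm(rows=[[-0.78, -2.55, 0, 0, 0, 0, 1], [-0.78, -2.55, 0, 0, 0, 0, 1], [-0.78, -2.55, 0, 0, 0, 0, 1], [-0.78, -2.55, 0, 0, 0, 0, 1], [-0.78, -2.55, 0, 0, 0, 0, 1], [-0.78, -2.55, 0, 0, 0, 0, 1], [-0.78, -2.55, 0, 0, 0, 0, 1], [-0.78, -2.55, 0, 0, 0, 0, 1], [-0.78, -2.55, 0, 0, 0, 0, 1], [-0.78, -2.55, 0, 0, 0, 0, 1], [-0.78, -2.55, 0, 0, 0, 0, 1], [-0.78, -2.55, 0, 0, 0, 0, 1], [-0.78, -2.55, 0, 0, 0, 0, 1], [-0.78, -2.55, 0, 0, 0, 0, 1], [0, 0, 0, 0, 0, 0, 1], [0, 0, 0, 0, 0, 0, 1]])

```text
time: 35.17
tool_pos: [0.4465, 0.3282, 0.2258]
tool_rot: [0.0, 1.0, 0.002, 0.0]
contact_force: [0.1, 0.0, -0.6]
gripper_width: 0.998
grasp_force: 0.0
```

Request:
move_arm(rows=[[0, 0, 1.5, 0, 0, 0, 1], [0, 0, 1.5, 0, 0, 0, 1], [0, 0, 1.5, 0, 0, 0, 1], [0, 0, 1.5, 0, 0, 0, 1], [0, 0, 1.5, 0, 0, 0, 1], [0, 0, 1.5, 0, 0, 0, 1], [0, 0, 1.7, 0, 0, 0, 1], [0, 0, 1.5, 0, 0, 0, 1], [0, 0, 0, 0, 0, 0, 1], [0, 0, 0, 0, 0, 0, 0.5], [0, 0, 0, 0, 0, 0, -1], [0, 0, 0, 0, 0, 0, -1], [0, 0, 0, 0, 0, 0, -1], [0, 0, 0, 0, 0, 0, -1], [0, 0, 0, 0, 0, 0, -1], [0, 0, 0, 0, 0, 0, -1]])

```text
time: 36.5
tool_pos: [0.4482, 0.3277, 0.1054]
tool_rot: [-0.001, 1.0, 0.001, 0.002]
contact_force: [0.1, -2.5, 6.1]
gripper_width: 0.59
grasp_force: 63.0
```

Request:
move_arm(rows=[[0, 0, -1, 0, 0, 0, -1], [0, 0, -1.5, 0, 0, 0, -1], [0, 0, -1.5, 0, 0, 0, -1], [0.33, 2.46, 0, 0, 0, 0, -1], [0.33, 2.46, 0, 0, 0, 0, -1], [0.33, 2.46, 0, 0, 0, 0, -1], [0.33, 2.46, 0, 0, 0, 0, -1], [0.33, 2.46, 0, 0, 0, 0, -1], [0.33, 2.46, 0, 0, 0, 0, -1], [0.33, 2.46, 0, 0, 0, 0, -1], [0.33, 2.46, 0, 0, 0, 0, -1], [0.33, 2.46, 0, 0, 0, 0, -1], [0.33, 2.46, 0, 0, 0, 0, -1], [0.33, 2.46, 0, 0, 0, 0, -1], [0.33, 2.46, 0, 0, 0, 0, -1], [0, 0, 0, 0, 0, 0, -1], [0, 0, 0, 0, 0, 0, -1]])

```text
time: 37.92
tool_pos: [0.4866, 0.0316, 0.143]
tool_rot: [-0.0, 1.0, -0.0, -0.001]
contact_force: [0.8, 0.5, -2.0]
gripper_width: 0.588
grasp_force: 63.2
```

Request:
move_arm(rows=[[0, 0, 0.8, 0, 0, 0, -1], [0, 0, 1.0, 0, 0, 0, -1], [0, 0, 0.8, 0, 0, 0, -1], [0, 0, 0.6, 0, 0, 0, -1], [0, 0, 0.4, 0, 0, 0, -1], [0, 0, 0.1, 0, 0, 0, -1], [0, 0, 0, 0, 0, 0, -1]])

```text
time: 38.5
tool_pos: [0.4874, 0.033, 0.1087]
tool_rot: [-0.0, 1.0, 0.002, -0.001]
contact_force: [-7.8, 1.2, 14.4]
gripper_width: 0.591
grasp_force: 65.1
```

Request:
move_arm(rows=[[0, 0, 0, 0, 0, 0, 0.5], [0, 0, 0, 0, 0, 0, 1], [0, 0, 0, 0, 0, 0, 1], [0, 0, 0, 0, 0, 0, 1], [0, 0, -1, 0, 0, 0, 1], [0, 0, -1.5, 0, 0, 0, 1], [0, 0, -2, 0, 0, 0, 1], [0, 0, -2, 0, 0, 0, 1], [0, 0, -2, 0, 0, 0, 1], [0, 0, -2, 0, 0, 0, 1], [0, 0, -1.5, 0, 0, 0, 1]])

```text
time: 39.42
tool_pos: [0.4876, 0.0321, 0.229]
tool_rot: [0.0, 1.0, 0.001, 0.001]
contact_force: [-0.1, 0.4, 0.8]
gripper_width: 1.003
grasp_force: 0.0
```

Request:
move_arm(rows=[[1.25, -2.46, 0, 0, 0, 0, 1], [1.25, -2.46, 0, 0, 0, 0, 1], [1.25, -2.46, 0, 0, 0, 0, 1], [1.25, -2.46, 0, 0, 0, 0, 1], [1.25, -2.46, 0, 0, 0, 0, 1], [1.25, -2.46, 0, 0, 0, 0, 1], [1.25, -2.46, 0, 0, 0, 0, 1], [1.25, -2.46, 0, 0, 0, 0, 1], [1.25, -2.46, 0, 0, 0, 0, 1], [1.25, -2.46, 0, 0, 0, 0, 1], [1.25, -2.46, 0, 0, 0, 0, 1], [0, 0, 0, 0, 0, 0, 1], [0, 0, 0, 0, 0, 0, 1]])

```text
time: 40.5
tool_pos: [0.6241, 0.304, 0.2262]
tool_rot: [0.0, 1.0, 0.002, -0.0]
contact_force: [-0.3, -0.2, 0.3]
gripper_width: 1.001
grasp_force: 0.0
```

Request:
move_arm(rows=[[0, 0, 1.5, 0, 0, 0, 1], [0, 0, 1.5, 0, 0, 0, 1], [0, 0, 1.5, 0, 0, 0, 1], [0, 0, 1.5, 0, 0, 0, 1], [0, 0, 1.5, 0, 0, 0, 1], [0, 0, 1.5, 0, 0, 0, 1], [0, 0, 1.7, 0, 0, 0, 1], [0, 0, 1.5, 0, 0, 0, 1], [0, 0, 0, 0, 0, 0, 1], [0, 0, 0, 0, 0, 0, 0.5], [0, 0, 0, 0, 0, 0, -1], [0, 0, 0, 0, 0, 0, -1], [0, 0, 0, 0, 0, 0, -1], [0, 0, 0, 0, 0, 0, -1], [0, 0, 0, 0, 0, 0, -1], [0, 0, 0, 0, 0, 0, -1]])

```text
time: 41.83
tool_pos: [0.6252, 0.3034, 0.1063]
tool_rot: [-0.001, 1.0, 0.001, 0.002]
contact_force: [0.3, -1.0, 6.1]
gripper_width: 0.587
grasp_force: 63.2
```

Request:
move_arm(rows=[[0, 0, -1, 0, 0, 0, -1], [0, 0, -1.5, 0, 0, 0, -1], [0, 0, -1.5, 0, 0, 0, -1], [-0.67, 2.09, 0, 0, 0, 0, -1], [-0.67, 2.09, 0, 0, 0, 0, -1], [-0.67, 2.09, 0, 0, 0, 0, -1], [-0.67, 2.09, 0, 0, 0, 0, -1], [-0.67, 2.09, 0, 0, 0, 0, -1], [-0.67, 2.09, 0, 0, 0, 0, -1], [-0.67, 2.09, 0, 0, 0, 0, -1], [-0.67, 2.09, 0, 0, 0, 0, -1], [-0.67, 2.09, 0, 0, 0, 0, -1], [-0.67, 2.09, 0, 0, 0, 0, -1], [0, 0, 0, 0, 0, 0, -1], [0, 0, 0, 0, 0, 0, -1]])

```text
time: 43.08
tool_pos: [0.5575, 0.0933, 0.1455]
tool_rot: [-0.0, 1.0, 0.0, 0.001]
contact_force: [0.8, 0.1, -3.0]
gripper_width: 0.59
grasp_force: 63.3
```

Request:
move_arm(rows=[[0, 0, 0.8, 0, 0, 0, -1], [0, 0, 1.0, 0, 0, 0, -1], [0, 0, 0.8, 0, 0, 0, -1], [0, 0, 0.6, 0, 0, 0, -1], [0, 0, 0.4, 0, 0, 0, -1], [0, 0, 0.1, 0, 0, 0, -1], [0, 0, 0, 0, 0, 0, -1]])

```text
time: 43.67
tool_pos: [0.5579, 0.0945, 0.1095]
tool_rot: [-0.0, 1.0, 0.001, -0.0]
contact_force: [-6.5, -0.5, 11.0]
gripper_width: 0.591
grasp_force: 64.7
```

Release, rise, and withdraw towards the mat side to look.

Request:
move_arm(rows=[[0, 0, 0, 0, 0, 0, 0.5], [0, 0, 0, 0, 0, 0, 1], [0, 0, 0, 0, 0, 0, 1], [0, 0, 0, 0, 0, 0, 1], [0, 0, -1, 0, 0, 0, 1], [0, 0, -1.5, 0, 0, 0, 1], [0, 0, -2, 0, 0, 0, 1], [0, 0, -2, 0, 0, 0, 1], [0, 0, -2, 0, 0, 0, 1], [0, 0, -2, 0, 0, 0, 1], [0, 0, -1.5, 0, 0, 0, 1], [0, -2.5, 0, 0, 0, 0, 1], [0, -2.5, 0, 0, 0, 0, 1], [0, -2.5, 0, 0, 0, 0, 1], [0, -2.5, 0, 0, 0, 0, 1], [0, -2.5, 0, 0, 0, 0, 1], [0, -2.5, 0, 0, 0, 0, 1], [0, -2.5, 0, 0, 0, 0, 1], [0, -2.5, 0, 0, 0, 0, 1], [0, 0, 0, 0, 0, 0, 1]])

```text
time: 45.33
tool_pos: [0.5565, 0.2976, 0.228]
tool_rot: [-0.001, 1.0, 0.003, 0.0]
contact_force: [-0.4, -0.0, -0.7]
gripper_width: 1.002
grasp_force: 0.0
```

```bash
python3 - <<'E'
from h import *
f=manip.grab_frame("top"); crop(f,242,172,120,112,5,"t9a"); a=cv2.imread("pics/t9a.png"); b=cv2.resize(f["img"][195:305,430:470+20],None,fx=3,fy=3)
b=np.vstack([b,np.zeros((560-330,180,3),np.uint8)]); cv2.imwrite("pics/t9.png",np.hstack([a,b]))
E
```

```text
(no output)
```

View pics/t9.png

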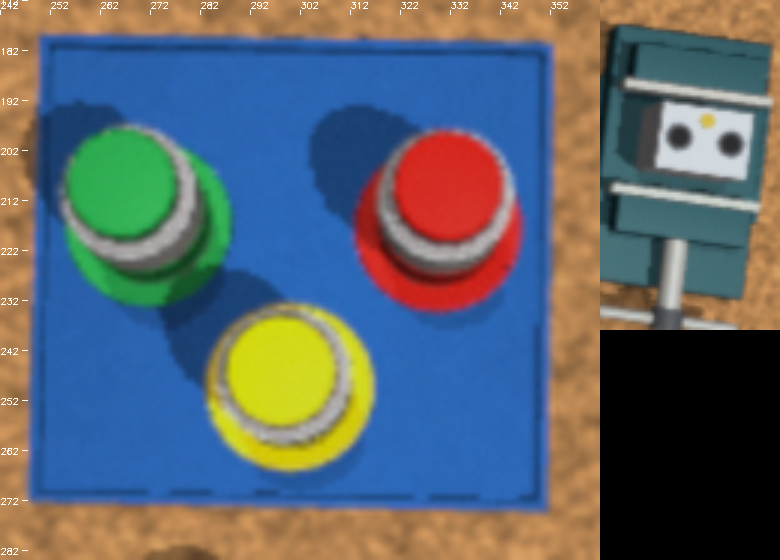

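All cans stand centred on their pads (caps at about (266,208), (332,209), (298,246), as at the start), and the block is centred in the vice.

```bash
python3 -c "
from plant import manip
print(manip.job_done())"
```

```text
the job is handed in; nothing more can be done
None
```

The job is handed in at about 45 s of robot time. The final pictures show the block centred on the vice bed, with its long sides along the jaws, and each can upright on the pad of its own colour. The jar was never approached; the hand-in call returned no verdict.

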